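# Fit the vial plate on the shaker and load a vial

### The arm

A 6-joint arm with a two-finger parallel gripper is mounted at the origin on a cart in front of the work surface, level with it; the furniture and walls round the work are solid. World frame = base frame: x ahead of the robot, y to its left, z up, the work surface at z = 0. Lengths are in m, angles in rad, forces in N, time in s.
With the tool pointing down it reaches from about 0.375 to 0.9 m from the base axis. Payload 3.1 kg.
Tool frame: the origin (TCP) lies midway between the tips of the shut fingers; the grasp point (between the pads) lies 19 mm behind it (manip.grasp_offset is the distance from the TCP to the grasp point, in m); z points along the fingers, y is the line along which they close (so a half turn about z gives the same grasp; the last joint's range is limited). The gripper opens to 85 mm and grips with 20 to 120 N. Pads are 22 mm wide; open, the fingers measure 114 mm over their backs; the gripper's body (76 mm by 85 mm) begins 54 mm behind the grasp point. The pads swing forward as they close: fully open they stand 13 mm farther back than shut.
Start: joints at [1.085, 0.527, 1.433, -0, 1.181, -0.178], TCP at [0.189, 0.596, 0.231] pointing down, gripper open.
Joint ranges: [-3.08, 3.08], [-0.75, 2.2], [0.22, 2.44], [-1.43, 4.57], [0, 2.65], [-2.85, 2.85]. Speed limits (rad/s): [2.79, 2.79, 3.14, 3.14, 3.14, 3.14].

### API

Orientations are given as a unit quaternion [x, y, z, w].
In Python, from station import sensors, cams, order, manip gives the robot as it stands.
- The arm moves only by the tool move_arm, never from a script. Its argument "targets" is a list of rows, each an object of numbers: "dx", "dy", "dz": the shift along the world's x, y, z normalised to -1 to 1, where 1 is 25 mm; "rx", "ry", "rz": the turn, a rotation vector about the world's x, y, z normalised to -1 to 1, where 1 is 30 degrees. A call has exactly 10 rows; each row shifts and turns the commanded pose from where the row before left it; what a row does not reach is not made up. A row lasts 1/8 s, in which the tool goes at most 62.5 mm and 10.7 degrees, less where a joint would pass 70% of its speed; a pose out of reach is approached as far as the arm can. A call with a number of a shift or a turn outside -1 to 1 is refused whole. A call with a gripper value outside its range is refused whole. "claw" is the opening in per cent of the stroke, from 0 (shut) to 100 (fully open), set as the call begins (left out, the last holds). The fingers move at their own pace and stop on an object; "newtons" is the grip in N (left out, the last holds). Time passes only in rows, so rows that do not move let the fingers close, or fill a call up. It gives the time, the measured TCP pose, the force, the opening and the grip force at its end, in the units of the state.
- sensors.sense(): the state, without advancing time (a new reading comes with each control period).
- cams.snapshot(name): name is "scene" or "top"; returns the picture (384x512x3 uint8, red, green, blue); there is no depth.
- cams.camera_model(name): a dict with "fx", "fy", "cx", "cy" (pixels), "extrinsics" (4x4, takes a point from world to camera coordinates). Camera axes: x right, y down, z forward; pixel columns grow to the right and rows downward; lengths in m; the calibration is good to about 2 mm. A picture is of the moment at which its call begins. camera_model takes no time and is no camera call.
- order.sign_off(): hands the job in; it is judged then, once.
The state is a dict: "t": time; "q": joint angles; "qd": joint speeds; "tau": joint torques, N m; "tcp_pos": TCP position; "tool_rot": TCP orientation; "force": force on the tool from outside, world axes, zero at the start; "ft_torque": the same for the moment, N m; "finger_gap": opening from 0.0 (shut) to 1.0 (fully open); "gripper_force": force on a finger pad.
Only numpy, scipy, OpenCV 4.12 (cv2) and the standard library are available. Lean on these libraries where they do the work, as an engineer would, in place of code of your own. Each camera call takes 0.05 s, during which the arm holds its last target. There are 200 camera calls.

### The job

Fit the loose vial plate onto the shaker's drive head: lower it gently over the central shaft and the small pin together until it lies flat and fully home on the deck, and let go of it. Then take the tall white-capped vial that stands by itself in front of the group of vials at the back right and stand it upright in the plate's one large round pocket, right down on its floor, and let go. Leave the other glassware where it stands and do not lay the vial down on the way.

Things in the scene. Friction and masses are not known exactly. Their poses are not given: they have to be found in the camera images.
- seat (a point): Centre of the top of the drive head's round aluminium deck (104 mm diameter, 54 mm above the worktop). Here a steel shaft, 16 mm in diameter, rises 54 mm above the deck, its last 8 mm tapering to 6 mm. +x points from the shaft to the pin, z up.
- pin (a point): Top of the anti-rotation pin of the drive head: steel, 8 mm in diameter, 42 mm tall above the deck (its last 5 mm taper to 3 mm), 40 mm from the shaft's axis along the drive head's +x.
- hub (a point): Grip point on the vial plate's hub, a block of 44 mm (plate's x) by 36 mm (y), 40 mm tall on the middle of the slab; a 19 mm bore goes down through hub and slab. The point is on the bore's axis, 44 mm above the underside, 16 mm below the hub's top. Grasp across the 36 mm width, along the plate's y. When home it is 44 mm above the deck. Axes as the plate.
- slot (a point): Centre of the pin slot, at the slab's top face, 40 mm from the bore along the plate's +x: a rectangular through opening, 14 mm (along x) by 12 mm (along y). The pin goes up through it only with the plate's +x along the drive head's +x.
- pocket (a point): Centre of the mouth (at the slab's top face) of the plate's one large round pocket: 29 mm in diameter, 12 mm deep, 46 mm from the bore along the plate's -x, across the hub from the slot. The plate's six other round pockets are only 16 mm in diameter. Axes as the plate.
- vial_mid (a point): Centre (half-way up) of the vial to load: clear, straight and round, standing upright, 25 mm in diameter, 58 mm tall, with a white cap; it stands alone, 8 cm or more in front of the group of similar vials at the back right (those are fixed). Its lower 12 mm end up in the pocket, so grasp it above its middle (about 42 mm above its foot). When home, this point is 17 mm above the pocket's mouth.
- short_vial_mid (a point): Bystander, not to be moved: the shorter vial with a white cap, 24 mm in diameter, 43 mm tall; point half-way up.
- black_vial_mid (a point): Bystander, not to be moved: small vial with a black cap, 18 mm in diameter, 34 mm tall; point half-way up.
- stopper_mid (a point): Bystander, not to be moved: frosted glass stopper, 29 mm in diameter, 43 mm tall, standing on its narrow end; point half-way up.
- tan_beaker_mid (a point): Bystander, not to be moved: small beaker, 49 mm in diameter, 56 mm tall; point half-way up.
- plate: The loose vial plate, about 0.35 kg: a rectangular slab, 140 mm (its x) by 84 mm (y), 20 mm thick, grey on aluminium, lying on the worktop, with a raised aluminium hub on its middle (60 mm from underside to hub top). Origin at the centre of its underside; x to the pin slot, z up.
- vial: The tall white-capped vial as a whole, about 30 g; its origin is the centre of its foot, z up.
- drive: Drive head of a vial shaker, fixed to the worktop: a round grey housing, 124 mm in diameter, with deck, shaft and pin on top. Origin at the centre of its underside, on the worktop; x from the shaft to the pin, z up.
Mind the look-alikes: they are no part of the job. Leave any orange look-alike of the vial alone.

How it is judged:
On the way, in this order (a step that is already met when the one before it is completed fails the run):
1. the plate is fully home on the deck, over shaft and pin, and let go, with the vial not yet in it (horizontal distance between hub and seat below 0.004 m and z of hub in the frame of seat below 0.047 m and horizontal distance between slot and pin below 0.006 m and angle between hub's own z axis and vertical below 0.05 rad and contact force between the fingers and plate below 0.1 N and distance between vial_mid and pocket above 0.05 m), for 0.2 s.
2. the vial stands on the floor of the large pocket and is let go (horizontal distance between vial_mid and pocket below 0.006 m and z of vial_mid in the frame of pocket below 0.02 m and angle between vial_mid's own z axis and vertical below 0.15 rad and contact force between the fingers and vial below 0.1 N), for 0.2 s.
At the end, for the whole second after the job is handed in: The plate lies flat (0.05 rad) and at most 3 mm above the deck, its bore within 4 mm of the shaft's axis, its slot within 6 mm of the pin; the vial stands upright (0.15 rad) in the large pocket, within 6 mm of its centre, at most 3 mm above its floor; both released and at rest (horizontal distance between hub and seat below 0.004 m and z of hub in the frame of seat below 0.047 m and horizontal distance between slot and pin below 0.006 m and angle between hub's own z axis and vertical below 0.05 rad and horizontal distance between vial_mid and pocket below 0.006 m and z of vial_mid in the frame of pocket below 0.02 m and angle between vial_mid's own z axis and vertical below 0.15 rad and linear speed of each of plate, vial below 0.02 m/s); the robot touches nothing.
It fails at once if a bystander is shifted by more than 25 mm (distance of any of short_vial_mid, black_vial_mid, stopper_mid, tan_beaker_mid from where it was at the start of the episode above 0.025 m).
It fails at once if the vial is laid down (tilted by more than 1 rad) (angle between vial_mid's own z axis and vertical above 1 rad).
It fails at once if the plate is rammed onto the drive head (more than 90 N between them) (contact force between plate and drive above 90 N).
It fails at once if the plate is dropped down the shaft (faster than 0.4 m/s while over it) (horizontal distance between hub and seat below 0.02 m and z of hub in the frame of seat below 0.098 m and linear speed of plate above 0.4 m/s).
It also fails if it takes over 54 s, if anything falls off the work surface, if the arm or the gripper's body presses on something with over 40 N, if the wrist force passes 120 N, or if a joint passes its speed limit or range.

## Working session

There is one attempt and no reset: what is moved stays moved. The work goes in short steps, Python scripts to look and compute and a tool call to move; the robot and the scene stay as the last step left them, time stands still between calls to the robot, and variables do not carry over. Pictures are saved under pics/ and viewed, at most 12 in all, crops included, and the job is handed in when it is done.

Besides the shell and the picture viewer there is one more tool, called after "Emit:" as a command line: name --argument value ..., lists and objects as JSON in quotes. move_arm: Moves the arm, as the interface text tells. Scaled input: -1 to 1 covers 25 mm each way for a shift and 30 degrees each way for a turn. Its arguments: {"type":"object","properties":{"targets":{"type":"array"},"claw":{"type":"number"},"newtons":{"type":"number"}},"required":["targets"]}

```bash
mkdir -p pics
cat > h.py <<'E'
import numpy as np,cv2
from station import sensors,cams,order,manip
def ray(n,u,v,z):
    m=cams.camera_model(n);E=np.array(m["extrinsics"]);R,t=E[:3,:3],E[:3,3]
    c=-R.T@t;d=R.T@np.array([(u-m["cx"])/m["fx"],(v-m["cy"])/m["fy"],1]);return c+d*(z-c[2])/d[2]
def proj(n,p):
    m=cams.camera_model(n);E=np.array(m["extrinsics"]);q=E[:3,:3]@np.array(p)+E[:3,3]
    return m["fx"]*q[0]/q[2]+m["cx"],m["fy"]*q[1]/q[2]+m["cy"]
E
python3 - <<'E'
from h import *
for n in("scene","top"):
    im=cams.snapshot(n);cv2.imwrite(f"pics/{n}0.png",cv2.resize(im[...,::-1],(800,600),interpolation=cv2.INTER_CUBIC)); np.save(f"pics/{n}0.npy",im)
    m=cams.camera_model(n);E=np.array(m["extrinsics"]);print(n,m["fx"],-E[:3,:3].T@E[:3,3],E[2,:3])
print(sensors.sense(),manip.grasp_offset)
E
```

```text
scene 424.79238547395164 [-0.10355408 -0.66709689  0.68683411] [ 0.61590889  0.56641539 -0.5475672 ]
top 368.70355397550503 [ 0.40195953 -0.02418945  1.19906748] [ 0.15704564 -0.02461708 -0.98728449]
{'t': 0.1, 'q': array([ 1.08553134e+00,  5.28366520e-01,  1.43378239e+00, -1.88019118e-05,
        1.18137472e+00, -1.78478427e-01]), 'qd': array([ 0.00073368, -0.00169771, -0.00365546, -0.00010694,  0.00017148,
        0.00075161]), 'tau': array([-7.27180141e-04, -4.43306994e+01, -1.78586268e+01, -2.78052994e-04,
        3.84568397e-03, -2.02355679e-06]), 'tcp_pos': array([0.18840856, 0.59525393, 0.23043295]), 'tool_rot': array([ 1.52788835e-01,  9.88258387e-01, -9.15635831e-04, -3.06348742e-04]), 'force': array([-0.87042532, -0.43751552,  0.18014448]), 'ft_torque': array([-0.03310539, -0.04692764,  0.05776649]), 'gripper_force': 0.0, 'finger_gap': 0.998712237460131} 0.0187
```

View pics/scene0.png

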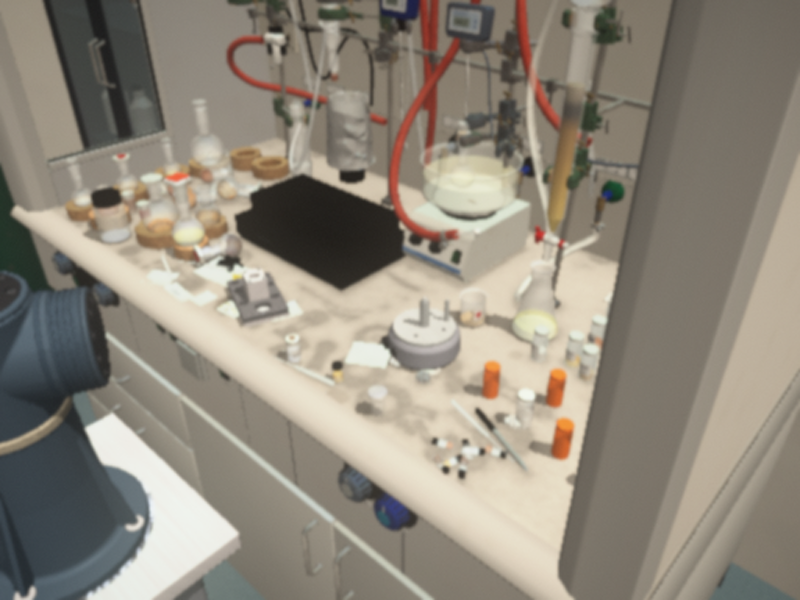

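View pics/top0.png

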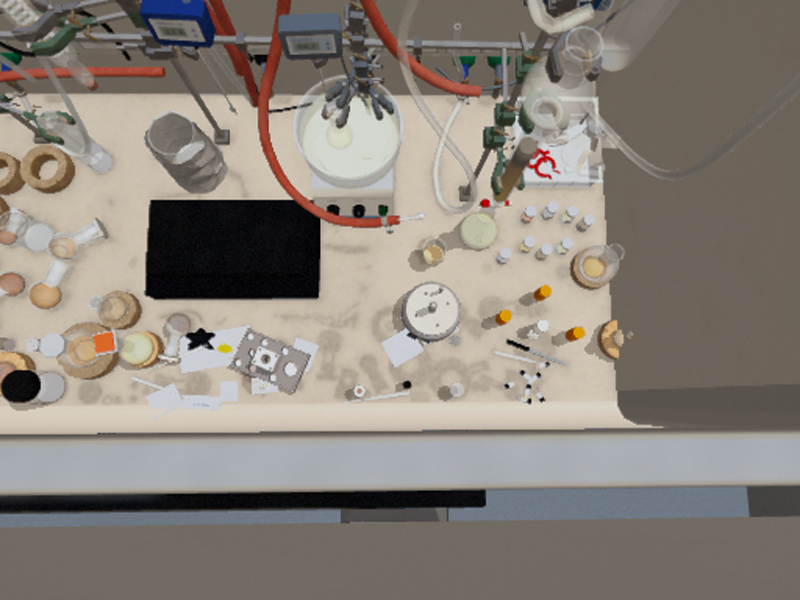

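Candidates for the vial in top view: white cap at (542,327), alone; the group at (503–587, 207–257); orange look-alikes at (504,317), (543,292) and (575,333); short vial at (360,392). I choose (542,327). The plate is at (270,358) and the drive at (431,311). Next I take one close crop of each.

Run:
```python
from h import *
t=np.load("pics/top0.npy")[...,::-1];s=np.load("pics/scene0.npy")[...,::-1]
def c(im,u,v,w=50,h=37,k=8):return cv2.resize(im[v-h:v+h,u-w:u+w],(400,300),interpolation=cv2.INTER_CUBIC)
cv2.imwrite("pics/c0.png",np.vstack([np.hstack([c(t,173,229),c(t,276,199)]),np.hstack([c(t,347,210),c(s,270,215)])]))
print(proj("top",sensors.sense()["tcp_pos"]),proj("scene",sensors.sense()["tcp_pos"]))
```

```text
(np.float64(5.544361979769519), np.float64(344.2522568177694)) (np.float64(-13.114020544172718), np.float64(116.84759390459297))
```

View pics/c0.png

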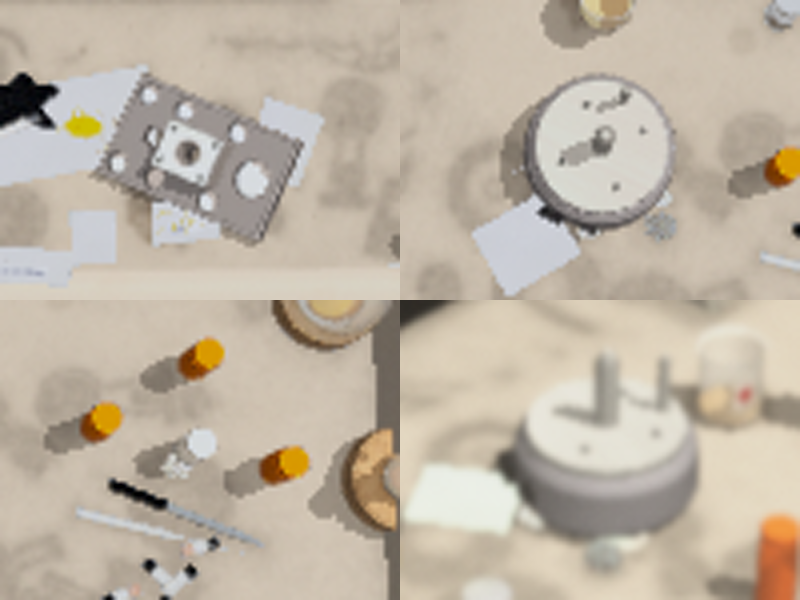

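The crop shows the plate with its large pocket at lower right of the hub, so the slot is at upper left. The drive's pin is up and right of the shaft. The tall white vial stands among three orange look-alikes, which confirms my choice. Now I measure.

Run:
```python
from h import *
K=8
t=np.load("pics/top0.npy");s=np.load("pics/scene0.npy")
def up(im,u,v,w,h):
    return cv2.resize(im[v-h:v+h,u-w:u+w],None,fx=K,fy=K,interpolation=cv2.INTER_CUBIC),(u-w,v-h)
def px(o,p):return (p[0]+.5)/K-.5+o[0],(p[1]+.5)/K-.5+o[1]
im,o=up(t,173,229,35,32);g=cv2.cvtColor(im,cv2.COLOR_RGB2GRAY);hsv=cv2.cvtColor(im,cv2.COLOR_RGB2HSV)
for th in(180,195):
  cs,_=cv2.findContours((g>th).astype('u1'),cv2.RETR_EXTERNAL,cv2.CHAIN_APPROX_NONE)
  for c in cs:
    a=cv2.contourArea(c)
    if 300<a<20000:
      (x,y),wh,an=cv2.minAreaRect(c);z=.06 if a>5000 and wh[0]>70 and a<16000 else .014
      m=cv2.moments(c);cc=(m['m10']/m['m00'],m['m01']/m['m00'])
      print(th,a,np.round((x,y),1),np.round(wh,1),round(an,1),z,ray("top",*px(o,(x,y)),z)[:2].round(4),ray("top",*px(o,cc),z)[:2].round(4))
im,o=up(t,276,199,25,25);g=cv2.cvtColor(im,cv2.COLOR_RGB2GRAY)
for th in(150,170,185):
  m=(g>th).astype('u1');cs,_=cv2.findContours(m,cv2.RETR_EXTERNAL,cv2.CHAIN_APPROX_NONE)
  # component including centre-ish deck
  cs=[c for c in cs if cv2.pointPolygonTest(cv2.convexHull(c),(200,250),False)>0]
  for c in cs:
    h=cv2.convexHull(c);e=cv2.fitEllipse(h);print("deck",th,np.round(e[1],1),ray("top",*px(o,e[0]),.054)[:2].round(4))
im,o=up(t,347,210,12,16)
cv2.imwrite("pics/v.png",cv2.resize(im[...,::-1],None,fx=3,fy=3)[:600,:400])
a=cv2.resize(t[175:225,250:303],(400,400*50//53),interpolation=cv2.INTER_CUBIC)
b=cv2.resize(s[185:240,243:303],(400,366),interpolation=cv2.INTER_CUBIC)
a=cv2.resize(a,(400,366));
# montage: drive top zoom, drive scene zoom
A=cv2.resize(t[178:206,264:296],(400,350),interpolation=cv2.INTER_CUBIC) #12.5x
B=cv2.resize(s[184:212,260:292],(400,350),interpolation=cv2.INTER_CUBIC)
C=cv2.resize(t[199:219,338:356],(225,250),interpolation=cv2.INTER_CUBIC) #12.5x
D=cv2.resize(s[244:276,324:348],None,fx=7.8125,fy=7.8125,interpolation=cv2.INTER_CUBIC)
E=cv2.resize(t[211:247,150:197],None,fx=6.94,fy=6.94,interpolation=cv2.INTER_CUBIC)
r2=np.full((250,800,3),0,'u1');r2[:,:225]=C;r2[:,230:230+D.shape[1]]=D[:250];r2[:,430:430+E.shape[1]]=E[:250]
cv2.imwrite("pics/c1.png",np.vstack([np.hstack([A,B]),r2])[...,::-1])
```

```text
195 7251.0 [252.3 397.9] [ 82.9 137. ] 84.7 0.06 [0.4278 0.2426] [0.4248 0.2468]
195 523.0 [293.5 359. ] [28. 23.] 90.0 0.014 [0.444  0.2376] [0.4439 0.2374]
195 374.0 [ 14.6 333.2] [28.5 22.1] 5.2 0.014 [0.4551 0.3478] [0.4544 0.3477]
195 2658.5 [383.6 315.8] [64.1 55.3] 59.7 0.014 [0.4608 0.2024] [0.4609 0.202 ]
195 488.0 [117.  282.5] [27. 22.] 90.0 0.014 [0.4748 0.3083] [0.4748 0.3084]
195 530.0 [356.5 223.5] [29. 23.] 90.0 0.014 [0.4976 0.2141] [0.4975 0.214 ]
195 8978.0 [254.5 261.3] [111.4  94.7] 23.1 0.06 [0.4797 0.2434] [0.4804 0.2437]
195 457.0 [252. 178.] [26. 22.] 90.0 0.014 [0.5161 0.2562] [0.5158 0.2564]
195 8012.0 [447.1 241.4] [125.4 156.3] 17.9 0.06 [0.4868 0.1701] [0.4974 0.1627]
195 432.0 [180.  147.5] [23. 22.] 90.0 0.014 [0.5286 0.2853] [0.5284 0.2855]
195 392.0 [252.7 102.4] [19.2 33.1] 63.4 0.014 [0.5466 0.2569] [0.5472 0.2564]Traceback (most recent call last):
  File "<stdin>", line 22, in <module>
cv2.error: OpenCV(4.12.0) /io/opencv/modules/imgproc/src/shapedescr.cpp:361: error: (-201:Incorrect size of input array) There should be at least 5 points to fit the ellipse in function 'fitEllipseNoDirect'
```

Run:
```python
from h import *
K=8
t=np.load("pics/top0.npy");s=np.load("pics/scene0.npy")
def up(im,u,v,w,h):
    return cv2.resize(im[v-h:v+h,u-w:u+w],None,fx=K,fy=K,interpolation=cv2.INTER_CUBIC),(u-w,v-h)
def px(o,p):return (p[0]+.5)/K-.5+o[0],(p[1]+.5)/K-.5+o[1]
im,o=up(t,276,199,25,25);sat=cv2.cvtColor(im,cv2.COLOR_RGB2HSV)[...,1];g=cv2.cvtColor(im,cv2.COLOR_RGB2GRAY)
print(im[200,300],im[20,20],im[200,200])
for th in(170,190,200):
  _,lab,st,ce=cv2.connectedComponentsWithStats(((g>th)&(np.hypot(*(np.mgrid[:400,:400]-200))<170)).astype('u1'))
  i=1+np.argmax(st[1:,4]);c=cv2.findContours((lab==i).astype('u1'),0,cv2.CHAIN_APPROX_NONE)[0][0]
  h=cv2.convexHull(c);e=cv2.fitEllipse(h);print("deck",th,st[i],np.round(e[1],1),ray("top",*px(o,e[0]),.054)[:2].round(4))
A=cv2.resize(t[178:206,264:296],(400,350),interpolation=cv2.INTER_CUBIC) #12.5x
B=cv2.resize(s[184:212,260:292],(400,350),interpolation=cv2.INTER_CUBIC)
C=cv2.resize(t[199:219,338:356],(225,250),interpolation=cv2.INTER_CUBIC) #12.5x
D=cv2.resize(s[244:276,324:348],None,fx=7.8125,fy=7.8125,interpolation=cv2.INTER_CUBIC)
E=cv2.resize(t[211:247,150:197],None,fx=6.94,fy=6.94,interpolation=cv2.INTER_CUBIC)
r2=np.full((250,800,3),0,'u1');r2[:,:225]=C;r2[:,230:230+D.shape[1]]=D[:250];r2[:,430:430+E.shape[1]]=E[:250]
cv2.imwrite("pics/c1.png",np.vstack([np.hstack([A,B]),r2])[...,::-1])
```

```text
[215 209 201] [207 195 179] [96 92 88]
deck 170 [   72    61   269   264 49173] [264.3 270.8] [ 0.5766 -0.0864]
deck 190 [   74    64   262   257 44821] [257.9 264. ] [ 0.5768 -0.0859]
deck 200 [   75    66   258   253 42351] [254.7 260.7] [ 0.5769 -0.0857]
```

View pics/c1.png

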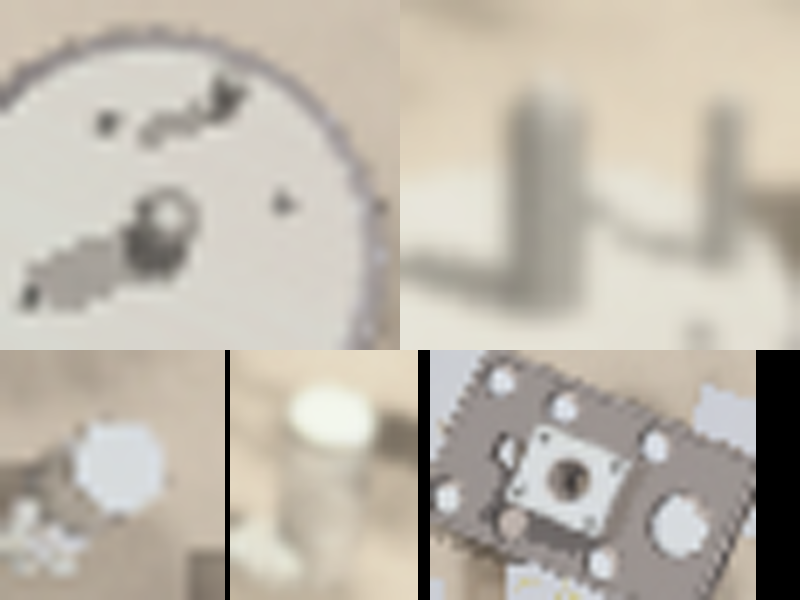

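Run:
```python
from h import *
for n,c,u,v,z in [("shaft","top",277.26,194.38,.108),("pin","top",281.98,184.78,.096),("shaft","scene",271.26,189.74,.108),("pin","scene",285.5,191.26,.096),("vial","top",347.1,207.86,.058),("vial","scene",336.7,251.8,.058)]:
    print(n,c,ray(c,u,v,z).round(4))
# bore top in top view and scene hub top via white mask
print("hub proj",proj("top",[.4792,.2436,.06]),proj("scene",[.4792,.2436,.06]))
s=np.load("pics/scene0.npy");u,v=map(int,proj("scene",[.4792,.2436,.06]))
K=8;im=cv2.resize(s[v-15:v+15,u-15:u+15],None,fx=K,fy=K,interpolation=cv2.INTER_CUBIC)
g=cv2.cvtColor(im,cv2.COLOR_RGB2GRAY)
for th in (170,185,200):
    _,lab,st,ce=cv2.connectedComponentsWithStats((g>th).astype('u1'))
    for i in range(1,len(st)):
        if st[i,4]>800: print(th,st[i],ray("scene",(ce[i][0]+.5)/K-.5+u-15,(ce[i][1]+.5)/K-.5+v-15,.06).round(4))
```

```text
shaft top [ 0.5784 -0.0865  0.108 ]
pin top [ 0.6099 -0.102   0.096 ]
shaft scene [ 0.5777 -0.0844  0.108 ]
pin scene [ 0.611  -0.1038  0.096 ]
vial top [ 0.5426 -0.3078  0.058 ]
vial scene [ 0.5432 -0.3089  0.058 ]
hub proj (np.float64(169.29314806824806), np.float64(229.38732012703804)) (np.float64(162.17877896037896), np.float64(175.58308760562466))
170 [    0     0   240   240 35626] [0.4887 0.2515 0.06  ]
185 [    0     0   240   181 25200] [0.4949 0.2605 0.06  ]
200 [    0    27   240   143 17648] [0.4916 0.2574 0.06  ]
```

Run:
```python
from h import *
K=12.5
A=lambda x,y:(264+(x+.5)/K-.5,178+(y+.5)/K-.5)
b=[ray("top",*A(x,y),.054)[:2] for x,y in[(107,122),(283,204),(30,297)]]
for d in(b[0]-b[1],b[2]-b[0]):print(np.degrees(np.arctan2(d[1],d[0])),np.hypot(*d))
print("bolt centre",(b[1]+b[2])/2)
t=np.load("pics/top0.npy");g=cv2.cvtColor(t,cv2.COLOR_RGB2GRAY);print(g[182:190,274:286])
# predicted pixels for hypotheses
c=np.array([.577,-.086])
for a in(-24,-27,-30):
  p=c+.04*np.array([np.cos(np.radians(a)),np.sin(np.radians(a))])
  print(a,[np.round(proj(n,[*p,z]),2) for n in("top","scene") for z in(.054,.096)])
print([np.round(proj(n,[*c,z]),2) for n in("top","scene") for z in(.054,.108)])
s=np.load("pics/scene0.npy");gs=cv2.cvtColor(s,cv2.COLOR_RGB2GRAY);print(gs[189:206:2,266:290])
```

```text
64.33559023894341 0.04899596224384341
155.96117925057573 0.04877365724416714
bolt centre [ 0.57699154 -0.08568642]
[[214 214 213 214 207 205 190 174 156 156 166 190]
 [212 211 213 212 212 212 213 187 172 162 160 156]
 [212 212 211 211 212 213 210 141 170 181 203 182]
 [213 213 213 213 211 207 190 109 108 148 208 213]
 [213 212 209 209 208 165 180 109 110 193 211 212]
 [208 209 166 159 158 158 143 127 169 207 211 212]
 [210 164 158 167 167 167 209 212 211 211 210 210]
 [211 173 166 208 211 212 212 211 211 211 211 211]]
-24 [array([281.17, 186.12]), array([282.07, 183.61]), array([285.11, 204.15]), array([285.67, 190.64])]
-27 [array([281.77, 186.39]), array([282.69, 183.9 ]), array([285.45, 204.57]), array([286.02, 191.06])]
-30 [array([282.35, 186.7 ]), array([283.3 , 184.22]), array([285.76, 205.01]), array([286.33, 191.48])]
[array([276.18, 197.57]), array([277.12, 194.84]), array([271.2 , 207.68]), array([271.54, 190.09])]
[[206 206 205 203 204 208 209 207 208 209 209 210 210 211 211 212 212 213
  212 213 213 214 213 213]
 [208 206 201 189 185 195 203 204 206 210 212 212 211 212 212 212 212 212
  209 203 206 209 213 215]
 [211 202 181 155 154 171 182 183 189 203 212 214 214 214 214 214 214 207
  187 168 173 191 207 214]
 [213 203 175 147 144 158 167 173 185 205 214 216 216 216 217 217 215 206
  185 162 167 190 209 216]
 [219 210 183 150 145 156 166 172 187 210 220 220 221 221 219 218 216 203
  176 158 166 185 203 210]
 [226 216 188 153 146 157 165 170 180 200 214 223 226 227 224 224 221 207
  178 158 158 158 159 160]
 [227 218 188 154 148 158 163 168 174 187 196 205 212 219 222 222 219 206
  178 159 162 162 155 146]
 [222 213 186 154 147 157 165 170 186 211 217 206 197 193 187 184 187 184
  165 159 173 191 198 183]
 [173 172 161 146 148 158 165 171 190 215 224 225 224 221 216 214 212 205
  192 190 198 209 219 215]]
```

Drive is at about (0.577, −0.086) with yaw −25°. Hub is at about (0.479, 0.2436) with yaw 66.5°. Vial is at about (0.543, −0.308). Moving now.

Emit:
move_arm --targets '[{"dx": 0.75, "dy": -0.9, "rz": 0.35}, {"dx": 0.75, "dy": -0.9, "rz": 0.35}, {"dx": 0.75, "dy": -0.9, "rz": 0.35}, {"dx": 0.75, "dy": -0.9, "rz": 0.35}, {"dx": 0.75, "dy": -0.9, "rz": 0.35}, {"dx": 0.75, "dy": -0.9, "rz": 0.35}, {"dx": 0.75, "dy": -0.9, "rz": 0.35}, {"dx": 0.75, "dy": -0.9, "rz": 0.35}, {"dx": 0.75, "dy": -0.9}, {"dx": 0.75, "dy": -0.9}]' --claw 100 --newtons 40

```text
schema error: expected keys dx, dy, dz, rx, ry, rz
```

Emit:
move_arm --targets '[{"dx": 0.75, "dy": -0.9, "dz": 0, "rx": 0, "ry": 0, "rz": 0.35}, {"dx": 0.75, "dy": -0.9, "dz": 0, "rx": 0, "ry": 0, "rz": 0.35}, {"dx": 0.75, "dy": -0.9, "dz": 0, "rx": 0, "ry": 0, "rz": 0.35}, {"dx": 0.75, "dy": -0.9, "dz": 0, "rx": 0, "ry": 0, "rz": 0.35}, {"dx": 0.75, "dy": -0.9, "dz": 0, "rx": 0, "ry": 0, "rz": 0.35}, {"dx": 0.75, "dy": -0.9, "dz": 0, "rx": 0, "ry": 0, "rz": 0.35}, {"dx": 0.75, "dy": -0.9, "dz": 0, "rx": 0, "ry": 0, "rz": 0.35}, {"dx": 0.75, "dy": -0.9, "dz": 0, "rx": 0, "ry": 0, "rz": 0.35}, {"dx": 0.75, "dy": -0.9, "dz": 0, "rx": 0, "ry": 0, "rz": 0}, {"dx": 0.75, "dy": -0.9, "dz": 0, "rx": 0, "ry": 0, "rz": 0}]' --claw 100 --newtons 40

```text
t: 1.35
tcp_pos: [0.3765, 0.3699, 0.231]
tool_rot: [-0.548, 0.837, 0.0, -0.0]
force: [-0.1, -0.3, -0.0]
finger_gap: 0.995
gripper_force: 0.0
```

Emit:
move_arm --targets '[{"dx": 0.685, "dy": -0.842, "dz": -0.7, "rx": 0, "ry": 0, "rz": 0}, {"dx": 0.685, "dy": -0.842, "dz": -0.7, "rx": 0, "ry": 0, "rz": 0}, {"dx": 0.685, "dy": -0.842, "dz": -0.7, "rx": 0, "ry": 0, "rz": 0}, {"dx": 0.685, "dy": -0.842, "dz": -0.7, "rx": 0, "ry": 0, "rz": 0}, {"dx": 0.685, "dy": -0.842, "dz": -0.7, "rx": 0, "ry": 0, "rz": 0}, {"dx": 0.685, "dy": -0.842, "dz": -0.7, "rx": 0, "ry": 0, "rz": 0}, {"dx": 0, "dy": 0, "dz": -1, "rx": 0, "ry": 0, "rz": 0}, {"dx": 0, "dy": 0, "dz": -1, "rx": 0, "ry": 0, "rz": 0}, {"dx": 0, "dy": 0, "dz": -1, "rx": 0, "ry": 0, "rz": 0}, {"dx": 0, "dy": 0, "dz": -0.9, "rx": 0, "ry": 0, "rz": 0}]'

```text
t: 2.6
tcp_pos: [0.4787, 0.2444, 0.0276]
tool_rot: [-0.548, 0.837, 0.0, -0.0]
force: [-0.0, 0.2, 0.9]
finger_gap: 1.0
gripper_force: 0.0
```

Emit:
move_arm --targets '[{"dx": 0, "dy": 0, "dz": 0, "rx": 0, "ry": 0, "rz": 0}, {"dx": 0, "dy": 0, "dz": 0, "rx": 0, "ry": 0, "rz": 0}, {"dx": 0, "dy": 0, "dz": 0, "rx": 0, "ry": 0, "rz": 0}, {"dx": 0, "dy": 0, "dz": 0, "rx": 0, "ry": 0, "rz": 0}, {"dx": 0, "dy": 0, "dz": 0, "rx": 0, "ry": 0, "rz": 0}, {"dx": 0, "dy": 0, "dz": 0, "rx": 0, "ry": 0, "rz": 0}, {"dx": 0, "dy": 0, "dz": 0, "rx": 0, "ry": 0, "rz": 0}, {"dx": 0, "dy": 0, "dz": 0, "rx": 0, "ry": 0, "rz": 0}, {"dx": 0, "dy": 0, "dz": 0, "rx": 0, "ry": 0, "rz": 0}, {"dx": 0, "dy": 0, "dz": 0, "rx": 0, "ry": 0, "rz": 0}]' --claw 0 --newtons 50

```text
t: 3.85
tcp_pos: [0.48, 0.2448, 0.03]
tool_rot: [-0.548, 0.837, -0.0, 0.001]
force: [0.2, 0.3, 7.0]
finger_gap: 0.417
gripper_force: 52.4
```

Emit:
move_arm --targets '[{"dx": 0, "dy": 0, "dz": 0.4, "rx": 0, "ry": 0, "rz": 0}, {"dx": 0, "dy": 0, "dz": 0.8, "rx": 0, "ry": 0, "rz": 0}, {"dx": 0, "dy": 0, "dz": 0.8, "rx": 0, "ry": 0, "rz": 0}, {"dx": 0.3, "dy": -0.8, "dz": 0.6, "rx": 0, "ry": 0, "rz": -0.3}, {"dx": 0.3, "dy": -0.8, "dz": 0.6, "rx": 0, "ry": 0, "rz": -0.3}, {"dx": 0.3, "dy": -0.8, "dz": 0.6, "rx": 0, "ry": 0, "rz": -0.3}, {"dx": 0.3, "dy": -0.8, "dz": 0.6, "rx": 0, "ry": 0, "rz": -0.3}, {"dx": 0.3, "dy": -0.8, "dz": 0.6, "rx": 0, "ry": 0, "rz": -0.3}, {"dx": 0.3, "dy": -0.8, "dz": 0.6, "rx": 0, "ry": 0, "rz": -0.3}, {"dx": 0.3, "dy": -0.8, "dz": 0.6, "rx": 0, "ry": 0, "rz": -0.3}]'

```text
t: 5.1
tcp_pos: [0.5305, 0.1039, 0.1841]
tool_rot: [-0.027, 1.0, 0.0, -0.001]
force: [0.4, -0.2, -2.9]
finger_gap: 0.413
gripper_force: 51.6
```

Emit:
move_arm --targets '[{"dx": 0.232, "dy": -0.95, "dz": 0, "rx": 0, "ry": 0, "rz": -0.3}, {"dx": 0.232, "dy": -0.95, "dz": 0, "rx": 0, "ry": 0, "rz": -0.3}, {"dx": 0.232, "dy": -0.95, "dz": 0, "rx": 0, "ry": 0, "rz": -0.3}, {"dx": 0.232, "dy": -0.95, "dz": 0, "rx": 0, "ry": 0, "rz": -0.037}, {"dx": 0.232, "dy": -0.95, "dz": 0, "rx": 0, "ry": 0, "rz": 0}, {"dx": 0.232, "dy": -0.95, "dz": 0, "rx": 0, "ry": 0, "rz": 0}, {"dx": 0.232, "dy": -0.95, "dz": 0, "rx": 0, "ry": 0, "rz": 0}, {"dx": 0.232, "dy": -0.95, "dz": 0, "rx": 0, "ry": 0, "rz": 0}, {"dx": 0, "dy": 0, "dz": 0, "rx": 0, "ry": 0, "rz": 0}, {"dx": 0, "dy": 0, "dz": 0, "rx": 0, "ry": 0, "rz": 0}]'

```text
t: 6.35
tcp_pos: [0.5772, -0.085, 0.1836]
tool_rot: [0.214, 0.977, 0.0, -0.001]
force: [-0.8, -0.4, -2.2]
finger_gap: 0.412
gripper_force: 51.5
```

Run:
```python
from h import *
for n in("scene","top"): np.save(f"pics/{n}1.npy",cams.snapshot(n))
t=np.load("pics/top1.npy");s=np.load("pics/scene1.npy")
u,v=map(int,proj("scene",[.577,-.086,.15]));print(u,v)
S=s[v-48:v+48,u-51:u+51]
u2,v2=map(int,proj("top",[.577,-.086,.16]));print(u2,v2)
T=t[v2-37:v2+38,u2-40:u2+40]
r=lambda a:cv2.resize(a,(400,376),interpolation=cv2.INTER_CUBIC)
cv2.imwrite("pics/c2.png",np.hstack([r(T),r(S)])[...,::-1])
print(sensors.sense()["tcp_pos"],sensors.sense()["tool_rot"])
```

```text
271 175
278 191
[ 0.57727795 -0.08454014  0.18368086] [ 2.13436299e-01  9.76956780e-01  2.43543653e-04 -5.80141262e-04]
```

View pics/c2.png

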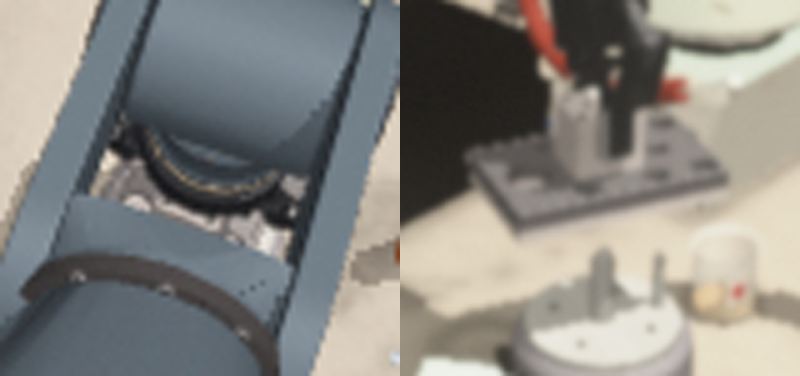

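Run:
```python
from h import *
s=np.load("pics/scene1.npy")
cv2.imwrite("pics/c3.png",cv2.resize(s[148:192,232:312],(800,440),interpolation=cv2.INTER_CUBIC)[...,::-1])
a=np.radians(-25);c=np.array([.577,-.085])
for x,y in[(-.07,-.042),(-.07,.042),(.07,-.042),(.07,.042),(-.046,0)]:
  p=c+[x*np.cos(a)-y*np.sin(a),x*np.sin(a)+y*np.cos(a)]
  print(x,y,*[np.round((np.array(proj("scene",[*p,z]))-[232,148]+.5)*10,0) for z in(.154,.174)])
```

```text
-0.07 -0.042 [198. 411.] [197. 338.]
-0.07 0.042 [ 73. 242.] [ 71. 171.]
0.07 -0.042 [734. 292.] [739. 221.]
0.07 0.042 [583. 137.] [586.  68.]
-0.046 0 [226. 304.] [226. 232.]
```

View pics/c3.png

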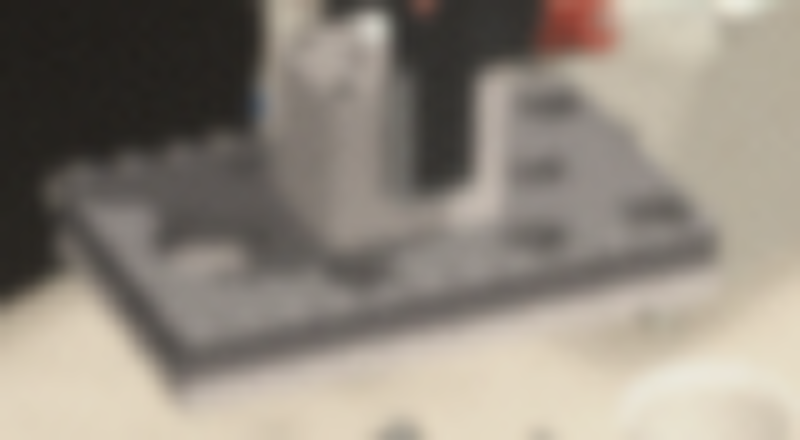

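Run:
```python
from h import *
from scipy.optimize import least_squares
P=[(-.07,.042,.02),(-.07,-.042,.02),(.07,-.042,.02),(-.022,-.018,.02),(.022,-.018,.02),(-.07,-.042,0),(.07,-.042,0)]
O=[(47,182),(185,350),(718,234),(333,245),(507,215),(182,398),(714,293)]
def f(q,fix=None):
  x,y,a=q[:3];z=q[3] if len(q)>3 else .154
  return np.ravel([np.array(proj("scene",[x+p[0]*np.cos(a)-p[1]*np.sin(a),y+p[0]*np.sin(a)+p[1]*np.cos(a),z+p[2]]))-(np.array(o)/10-.5+[232,148]) for p,o in zip(P,O)])
for q0 in([.577,-.085,-.43],[.577,-.085,-.43,.154]):
  r=least_squares(f,q0);print(r.x[:2].round(4),np.degrees(r.x[2]).round(1),r.x[3:],r.fun.reshape(-1,2).round(1).tolist())
  d=r.x[:2]-[.5772,-.0848];a=np.radians(-25);print("plate x,y offset",d@[np.cos(a),np.sin(a)],d@[-np.sin(a),np.cos(a)])
```

```text
[ 0.5732 -0.0828] -24.6 [] [[0.6, -0.7], [-0.4, -0.8], [0.5, -1.2], [-0.2, 0.6], [-0.8, 0.0], [-0.0, 1.7], [0.4, 0.1]]
plate x,y offset -0.004431457455077467 8.699345532110131e-05
[ 0.5794 -0.0776] -24.8 [0.14912252] [[0.9, -0.6], [-0.3, -0.9], [0.2, -1.0], [-0.1, 0.7], [-0.9, 0.1], [0.1, 1.6], [0.1, 0.1]]
plate x,y offset -0.0010779626773646167 0.007400893499597935
```

Emit:
move_arm --targets '[{"dx": 0.14, "dy": -0.1, "dz": 0, "rx": 0, "ry": 0, "rz": 0}, {"dx": 0, "dy": 0, "dz": -0.3, "rx": 0, "ry": 0, "rz": 0}, {"dx": 0, "dy": 0, "dz": -0.4, "rx": 0, "ry": 0, "rz": 0}, {"dx": 0, "dy": 0, "dz": -0.4, "rx": 0, "ry": 0, "rz": 0}, {"dx": 0, "dy": 0, "dz": -0.4, "rx": 0, "ry": 0, "rz": 0}, {"dx": 0, "dy": 0, "dz": -0.2, "rx": 0, "ry": 0, "rz": 0}, {"dx": 0, "dy": 0, "dz": -0.1, "rx": 0, "ry": 0, "rz": 0}, {"dx": 0, "dy": 0, "dz": -0.1, "rx": 0, "ry": 0, "rz": 0}, {"dx": 0, "dy": 0, "dz": -0.1, "rx": 0, "ry": 0, "rz": 0}, {"dx": 0, "dy": 0, "dz": -0.1, "rx": 0, "ry": 0, "rz": 0}]'

```text
t: 7.7
tcp_pos: [0.5815, -0.088, 0.1314]
tool_rot: [0.214, 0.977, -0.0, 0.0]
force: [0.2, -0.0, -2.2]
finger_gap: 0.415
gripper_force: 51.5
```

Emit:
move_arm --targets '[{"dx": 0, "dy": 0, "dz": -0.08, "rx": 0, "ry": 0, "rz": 0}, {"dx": 0, "dy": 0, "dz": -0.08, "rx": 0, "ry": 0, "rz": 0}, {"dx": 0, "dy": 0, "dz": -0.08, "rx": 0, "ry": 0, "rz": 0}, {"dx": 0, "dy": 0, "dz": 0, "rx": 0, "ry": 0, "rz": 0}, {"dx": 0, "dy": 0, "dz": 0, "rx": 0, "ry": 0, "rz": 0}, {"dx": 0, "dy": 0, "dz": 0, "rx": 0, "ry": 0, "rz": 0}, {"dx": 0, "dy": 0, "dz": 0, "rx": 0, "ry": 0, "rz": 0}, {"dx": 0, "dy": 0, "dz": 0, "rx": 0, "ry": 0, "rz": 0}, {"dx": 0, "dy": 0, "dz": 0, "rx": 0, "ry": 0, "rz": 0}, {"dx": 0, "dy": 0, "dz": 0, "rx": 0, "ry": 0, "rz": 0}]'

```text
t: 8.95
tcp_pos: [0.5814, -0.088, 0.1253]
tool_rot: [0.214, 0.977, -0.0, 0.0]
force: [-0.2, 1.0, -3.2]
finger_gap: 0.413
gripper_force: 51.5
```

Emit:
move_arm --targets '[{"dx": 0, "dy": 0, "dz": -0.06, "rx": 0, "ry": 0, "rz": 0}, {"dx": 0, "dy": 0, "dz": -0.06, "rx": 0, "ry": 0, "rz": 0}, {"dx": 0, "dy": 0, "dz": -0.06, "rx": 0, "ry": 0, "rz": 0}, {"dx": 0, "dy": 0, "dz": -0.06, "rx": 0, "ry": 0, "rz": 0}, {"dx": 0, "dy": 0, "dz": -0.06, "rx": 0, "ry": 0, "rz": 0}, {"dx": 0, "dy": 0, "dz": -0.06, "rx": 0, "ry": 0, "rz": 0}, {"dx": 0, "dy": 0, "dz": -0.06, "rx": 0, "ry": 0, "rz": 0}, {"dx": 0, "dy": 0, "dz": -0.06, "rx": 0, "ry": 0, "rz": 0}, {"dx": 0, "dy": 0, "dz": 0, "rx": 0, "ry": 0, "rz": 0}, {"dx": 0, "dy": 0, "dz": 0, "rx": 0, "ry": 0, "rz": 0}]'

```text
t: 10.2
tcp_pos: [0.5814, -0.088, 0.1133]
tool_rot: [0.214, 0.977, -0.0, 0.0]
force: [1.4, -0.8, -2.4]
finger_gap: 0.41
gripper_force: 51.5
```

Emit:
move_arm --targets '[{"dx": 0, "dy": 0, "dz": -0.12, "rx": 0, "ry": 0, "rz": 0}, {"dx": 0, "dy": 0, "dz": -0.12, "rx": 0, "ry": 0, "rz": 0}, {"dx": 0, "dy": 0, "dz": -0.12, "rx": 0, "ry": 0, "rz": 0}, {"dx": 0, "dy": 0, "dz": -0.12, "rx": 0, "ry": 0, "rz": 0}, {"dx": 0, "dy": 0, "dz": -0.12, "rx": 0, "ry": 0, "rz": 0}, {"dx": 0, "dy": 0, "dz": -0.12, "rx": 0, "ry": 0, "rz": 0}, {"dx": 0, "dy": 0, "dz": -0.12, "rx": 0, "ry": 0, "rz": 0}, {"dx": 0, "dy": 0, "dz": -0.12, "rx": 0, "ry": 0, "rz": 0}, {"dx": 0, "dy": 0, "dz": -0.06, "rx": 0, "ry": 0, "rz": 0}, {"dx": 0, "dy": 0, "dz": -0.06, "rx": 0, "ry": 0, "rz": 0}]'

```text
t: 11.45
tcp_pos: [0.5814, -0.088, 0.0862]
tool_rot: [0.214, 0.977, -0.0, 0.0]
force: [0.2, -0.3, -2.6]
finger_gap: 0.414
gripper_force: 51.5
```

Emit:
move_arm --targets '[{"dx": 0, "dy": 0, "dz": -0.04, "rx": 0, "ry": 0, "rz": 0}, {"dx": 0, "dy": 0, "dz": -0.04, "rx": 0, "ry": 0, "rz": 0}, {"dx": 0, "dy": 0, "dz": -0.02, "rx": 0, "ry": 0, "rz": 0}, {"dx": 0, "dy": 0, "dz": 0, "rx": 0, "ry": 0, "rz": 0}, {"dx": 0, "dy": 0, "dz": 0, "rx": 0, "ry": 0, "rz": 0}, {"dx": 0, "dy": 0, "dz": 0, "rx": 0, "ry": 0, "rz": 0}, {"dx": 0, "dy": 0, "dz": 0, "rx": 0, "ry": 0, "rz": 0}, {"dx": 0, "dy": 0, "dz": 0, "rx": 0, "ry": 0, "rz": 0}, {"dx": 0, "dy": 0, "dz": 0, "rx": 0, "ry": 0, "rz": 0}, {"dx": 0, "dy": 0, "dz": 0, "rx": 0, "ry": 0, "rz": 0}]'

```text
t: 12.7
tcp_pos: [0.5814, -0.0879, 0.0841]
tool_rot: [0.214, 0.977, -0.0, 0.0]
force: [-2.5, 1.9, 5.8]
finger_gap: 0.412
gripper_force: 52.4
```

Emit:
move_arm --targets '[{"dx": 0, "dy": 0, "dz": 0, "rx": 0, "ry": 0, "rz": 0}, {"dx": 0, "dy": 0, "dz": 0, "rx": 0, "ry": 0, "rz": 0}, {"dx": 0, "dy": 0, "dz": 0, "rx": 0, "ry": 0, "rz": 0}, {"dx": 0, "dy": 0, "dz": 0, "rx": 0, "ry": 0, "rz": 0}, {"dx": 0, "dy": 0, "dz": 0, "rx": 0, "ry": 0, "rz": 0}, {"dx": 0, "dy": 0, "dz": 0.4, "rx": 0, "ry": 0, "rz": 0}, {"dx": 0, "dy": 0, "dz": 1, "rx": 0, "ry": 0, "rz": 0}, {"dx": 0, "dy": 0, "dz": 1, "rx": 0, "ry": 0, "rz": 0}, {"dx": 0, "dy": 0, "dz": 1, "rx": 0, "ry": 0, "rz": 0}, {"dx": 0, "dy": 0, "dz": 1, "rx": 0, "ry": 0, "rz": 0}]' --claw 100

```text
t: 13.95
tcp_pos: [0.5814, -0.088, 0.1954]
tool_rot: [0.214, 0.977, -0.0, 0.0]
force: [-0.6, -0.0, -0.2]
finger_gap: 1.001
gripper_force: 0.0
```

Run:
```python
from h import *
t=np.load("pics/top0.npy");h=cv2.cvtColor(t,cv2.COLOR_RGB2HSV)
m=((h[...,0]<22)&(h[...,1]>200)&(h[...,2]>200)).astype('u1');m[:160]=0;m[:,:300]=0
n,l,st,ce=cv2.connectedComponentsWithStats(m)
v=np.array([.5429,-.3083])
for i in range(1,n):
  if st[i,4]>8:
    d=ray("top",*ce[i],.055)[:2]-v;print(ce[i].round(1),st[i,4],d.round(3),np.hypot(*d).round(3),np.degrees(np.arctan2(d[1],d[0])).round(0))
s=cams.snapshot("scene");np.save("pics/scene2.npy",s)
A=s[165:245,225:325];B=s[230:300,300:387]
r=lambda a:cv2.resize(a,(400,320),interpolation=cv2.INTER_CUBIC)
cv2.imwrite("pics/c4.png",np.hstack([r(A),r(B)])[...,::-1])
print(sensors.sense()["q"].round(2))
```

```text
[348.8 185.6] 30 [ 0.071 -0.009] 0.072 -7.0
[323.2 201.6] 30 [0.02  0.075] 0.077 75.0
[369.9 212.5] 32 [-0.015 -0.072] 0.073 -102.0
[-0.34  0.52  1.56  0.    1.06 -1.48]
```

View pics/c4.png

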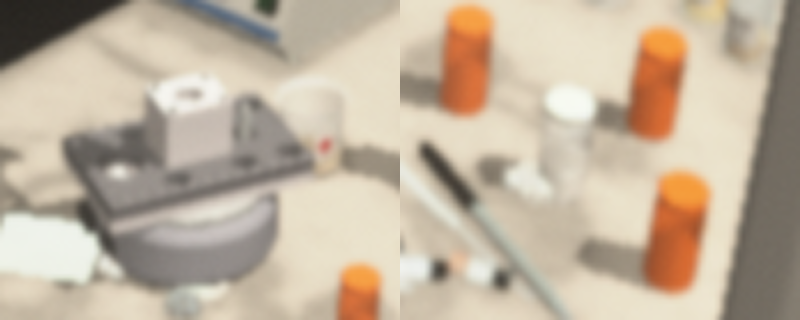

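Emit:
move_arm --targets '[{"dx": -0.171, "dy": -0.979, "dz": 0, "rx": 0, "ry": 0, "rz": -0.111}, {"dx": -0.171, "dy": -0.979, "dz": 0, "rx": 0, "ry": 0, "rz": -0.111}, {"dx": -0.171, "dy": -0.979, "dz": 0, "rx": 0, "ry": 0, "rz": -0.111}, {"dx": -0.171, "dy": -0.979, "dz": 0, "rx": 0, "ry": 0, "rz": -0.111}, {"dx": -0.171, "dy": -0.979, "dz": 0, "rx": 0, "ry": 0, "rz": -0.111}, {"dx": -0.171, "dy": -0.979, "dz": 0, "rx": 0, "ry": 0, "rz": -0.111}, {"dx": -0.171, "dy": -0.979, "dz": -0.6, "rx": 0, "ry": 0, "rz": -0.111}, {"dx": -0.171, "dy": -0.979, "dz": -0.6, "rx": 0, "ry": 0, "rz": -0.111}, {"dx": -0.171, "dy": -0.979, "dz": -0.6, "rx": 0, "ry": 0, "rz": -0.111}, {"dx": 0, "dy": 0, "dz": -0.6, "rx": 0, "ry": 0, "rz": 0}]' --claw 65

```text
t: 15.25
tcp_pos: [0.5426, -0.3105, 0.1326]
tool_rot: [0.461, 0.888, -0.0, 0.0]
force: [0.9, 0.1, -0.4]
finger_gap: 0.647
gripper_force: 0.0
```

Emit:
move_arm --targets '[{"dx": 0, "dy": 0, "dz": -0.6, "rx": 0, "ry": 0, "rz": 0}, {"dx": 0, "dy": 0, "dz": -0.6, "rx": 0, "ry": 0, "rz": 0}, {"dx": 0, "dy": 0, "dz": -0.6, "rx": 0, "ry": 0, "rz": 0}, {"dx": 0, "dy": 0, "dz": -0.6, "rx": 0, "ry": 0, "rz": 0}, {"dx": 0, "dy": 0, "dz": -0.6, "rx": 0, "ry": 0, "rz": 0}, {"dx": 0, "dy": 0, "dz": -0.6, "rx": 0, "ry": 0, "rz": 0}, {"dx": 0, "dy": 0, "dz": -0.6, "rx": 0, "ry": 0, "rz": 0}, {"dx": 0, "dy": 0, "dz": -0.2, "rx": 0, "ry": 0, "rz": 0}, {"dx": 0, "dy": 0, "dz": 0, "rx": 0, "ry": 0, "rz": 0}, {"dx": 0, "dy": 0, "dz": 0, "rx": 0, "ry": 0, "rz": 0}]'

```text
t: 16.5
tcp_pos: [0.5433, -0.3086, 0.0243]
tool_rot: [0.459, 0.888, -0.0, 0.001]
force: [0.6, 1.0, 0.2]
finger_gap: 0.654
gripper_force: 0.0
```

Run:
```python
from h import *
s=cams.snapshot("scene");B=s[220:290,290:385]
cv2.imwrite("pics/c5.png",cv2.resize(B,(760,560),interpolation=cv2.INTER_CUBIC)[...,::-1])
```

```text
(no output)
```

View pics/c5.png

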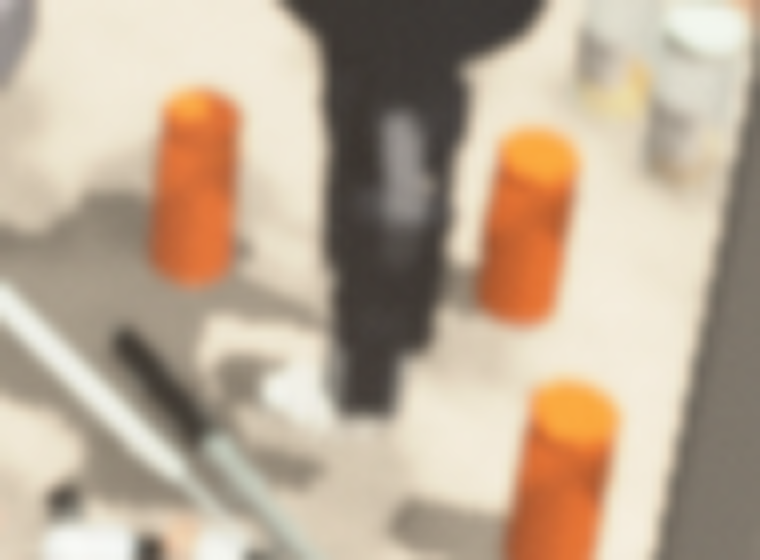

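The near finger hides the vial, the orange look-alikes are untouched, and there is no contact force. I close gently.

Emit:
move_arm --targets '[{"dx": 0, "dy": 0, "dz": 0, "rx": 0, "ry": 0, "rz": 0}, {"dx": 0, "dy": 0, "dz": 0, "rx": 0, "ry": 0, "rz": 0}, {"dx": 0, "dy": 0, "dz": 0, "rx": 0, "ry": 0, "rz": 0}, {"dx": 0, "dy": 0, "dz": 0, "rx": 0, "ry": 0, "rz": 0}, {"dx": 0, "dy": 0, "dz": 0, "rx": 0, "ry": 0, "rz": 0}, {"dx": 0, "dy": 0, "dz": 0, "rx": 0, "ry": 0, "rz": 0}, {"dx": 0, "dy": 0, "dz": 0, "rx": 0, "ry": 0, "rz": 0}, {"dx": 0, "dy": 0, "dz": 0, "rx": 0, "ry": 0, "rz": 0}, {"dx": 0, "dy": 0, "dz": 0, "rx": 0, "ry": 0, "rz": 0}, {"dx": 0, "dy": 0, "dz": 0, "rx": 0, "ry": 0, "rz": 0}]' --claw 0 --newtons 25

```text
t: 17.8
tcp_pos: [0.5432, -0.3085, 0.0243]
tool_rot: [0.459, 0.888, -0.0, 0.0]
force: [-0.3, 0.5, 5.4]
finger_gap: 0.28
gripper_force: 24.8
```

Emit:
move_arm --targets '[{"dx": 0, "dy": 0, "dz": 0.2, "rx": 0, "ry": 0, "rz": 0}, {"dx": 0, "dy": 0, "dz": 0.5, "rx": 0, "ry": 0, "rz": 0}, {"dx": 0, "dy": 0, "dz": 0.7, "rx": 0, "ry": 0, "rz": 0}, {"dx": 0, "dy": 0, "dz": 0.7, "rx": 0, "ry": 0, "rz": 0}, {"dx": 0, "dy": 0, "dz": 0.7, "rx": 0, "ry": 0, "rz": 0}, {"dx": 0, "dy": 0, "dz": 0.7, "rx": 0, "ry": 0, "rz": 0}, {"dx": 0, "dy": 0, "dz": 0.7, "rx": 0, "ry": 0, "rz": 0}, {"dx": 0, "dy": 0, "dz": 0.7, "rx": 0, "ry": 0, "rz": 0}, {"dx": 0, "dy": 0, "dz": 0.6, "rx": 0, "ry": 0, "rz": 0}, {"dx": 0, "dy": 0, "dz": 0, "rx": 0, "ry": 0, "rz": 0}]'

```text
t: 19.05
tcp_pos: [0.5436, -0.3089, 0.1629]
tool_rot: [0.459, 0.888, -0.0, 0.001]
force: [-0.4, -0.8, -1.2]
finger_gap: 0.282
gripper_force: 24.6
```

Run:
```python
from h import *
t=cams.snapshot("top");s=cams.snapshot("scene");np.save("pics/top3.npy",t);np.save("pics/scene3.npy",s)
K=8;u,v=map(int,proj("top",[.577,-.086,.1]));o=(u-30,v-30)
g=cv2.cvtColor(cv2.resize(t[v-30:v+30,u-30:u+30],None,fx=K,fy=K,interpolation=cv2.INTER_CUBIC),cv2.COLOR_RGB2GRAY)
for th in(180,195):
  n,l,st,ce=cv2.connectedComponentsWithStats((g>th).astype('u1'))
  for i in range(1,n):
    if 300<st[i,4]<20000:
      p=(ce[i]+.5)/K-.5+o;print(th,st[i].tolist(),"z.068",ray("top",*p,.068)[:2].round(4),"z.114",ray("top",*p,.114)[:2].round(4))
r=lambda a:cv2.resize(a,(400,400),interpolation=cv2.INTER_CUBIC)
cv2.imwrite("pics/c6.png",np.hstack([r(t[v-30:v+30,u-30:u+30]),r(s[175:255,275:355])])[...,::-1])
```

```text
180 [212, 0, 38, 28, 692] z.068 [ 0.6762 -0.0809] z.114 [ 0.6651 -0.0786]
180 [216, 82, 39, 32, 931] z.068 [ 0.6415 -0.082 ] z.114 [ 0.6318 -0.0797]
180 [351, 142, 35, 30, 885] z.068 [ 0.6172 -0.1337] z.114 [ 0.6085 -0.1293]
180 [183, 154, 140, 157, 10549] z.068 [ 0.588  -0.0869] z.114 [ 0.5804 -0.0844]
180 [319, 213, 37, 36, 933] z.068 [ 0.5884 -0.121 ] z.114 [ 0.5808 -0.117 ]
180 [317, 243, 78, 125, 3590] z.068 [ 0.5576 -0.1277] z.114 [ 0.5513 -0.1235]
180 [138, 258, 35, 30, 708] z.068 [ 0.5716 -0.0504] z.114 [ 0.5647 -0.0493]
180 [0, 270, 39, 97, 1780] z.068 [0.5564 0.004 ] z.114 [0.5502 0.0029]
180 [273, 320, 37, 30, 810] z.068 [ 0.5475 -0.1032] z.114 [ 0.5416 -0.0999]
180 [354, 353, 31, 31, 531] z.068 [ 0.5331 -0.1332] z.114 [ 0.5278 -0.1288]
180 [0, 383, 95, 97, 3827] z.068 [ 0.512  -0.0042] z.114 [ 0.5075 -0.0051]
195 [218, 84, 28, 28, 616] z.068 [ 0.6415 -0.0811] z.114 [ 0.6318 -0.0788]
195 [353, 144, 28, 26, 608] z.068 [ 0.6173 -0.1334] z.114 [ 0.6085 -0.129 ]
195 [184, 155, 29, 29, 662] z.068 [ 0.6125 -0.0678] z.114 [ 0.604 -0.066]
195 [187, 166, 133, 143, 8266] z.068 [ 0.5856 -0.0883] z.114 [ 0.5781 -0.0857]
195 [320, 216, 30, 30, 657] z.068 [ 0.5885 -0.1205] z.114 [ 0.5809 -0.1166]
195 [319, 247, 59, 120, 2611] z.068 [ 0.5567 -0.1271] z.114 [ 0.5504 -0.1229]
195 [0, 294, 29, 53, 769] z.068 [0.5554 0.0049] z.114 [0.5492 0.0037]
195 [275, 323, 33, 26, 592] z.068 [ 0.5474 -0.1028] z.114 [ 0.5415 -0.0996]
195 [355, 354, 28, 29, 414] z.068 [ 0.5331 -0.1332] z.114 [ 0.5278 -0.1288]
195 [0, 385, 94, 95, 3544] z.068 [ 0.5116 -0.0039] z.114 [ 0.5072 -0.0047]
```

View pics/c6.png

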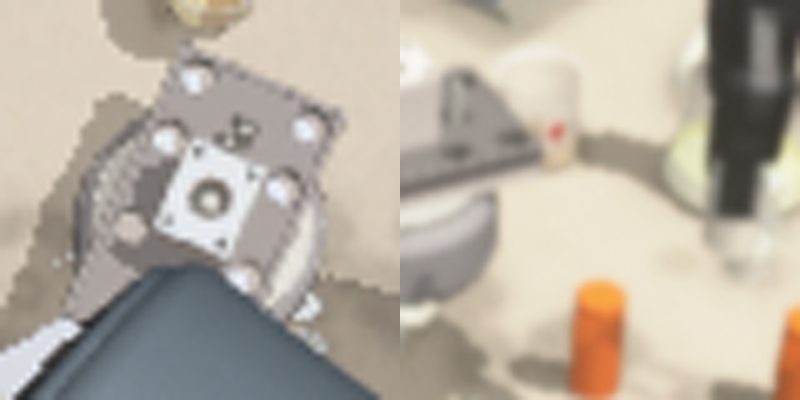

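Emit:
move_arm --targets '[{"dx": -0.034, "dy": 0.969, "dz": 0, "rx": 0, "ry": 0, "rz": 0.1}, {"dx": -0.034, "dy": 0.969, "dz": 0, "rx": 0, "ry": 0, "rz": 0.1}, {"dx": -0.034, "dy": 0.969, "dz": 0, "rx": 0, "ry": 0, "rz": 0.1}, {"dx": -0.034, "dy": 0.969, "dz": 0, "rx": 0, "ry": 0, "rz": 0.1}, {"dx": -0.034, "dy": 0.969, "dz": 0, "rx": 0, "ry": 0, "rz": 0.1}, {"dx": -0.034, "dy": 0.969, "dz": 0, "rx": 0, "ry": 0, "rz": 0.1}, {"dx": -0.034, "dy": 0.969, "dz": 0, "rx": 0, "ry": 0, "rz": 0.1}, {"dx": -0.034, "dy": 0.969, "dz": 0, "rx": 0, "ry": 0, "rz": 0.1}, {"dx": -0.034, "dy": 0.969, "dz": 0, "rx": 0, "ry": 0, "rz": 0.1}, {"dx": -0.034, "dy": 0.969, "dz": 0, "rx": 0, "ry": 0, "rz": 0.1}]'

```text
t: 20.4
tcp_pos: [0.5343, -0.0644, 0.1614]
tool_rot: [0.212, 0.977, -0.0, 0.0]
force: [0.8, 0.3, -0.6]
finger_gap: 0.281
gripper_force: 24.6
```

Emit:
move_arm --targets '[{"dx": 0, "dy": 0, "dz": -0.3, "rx": 0, "ry": 0, "rz": 0}, {"dx": 0, "dy": 0, "dz": -0.4, "rx": 0, "ry": 0, "rz": 0}, {"dx": 0, "dy": 0, "dz": -0.4, "rx": 0, "ry": 0, "rz": 0}, {"dx": 0, "dy": 0, "dz": -0.4, "rx": 0, "ry": 0, "rz": 0}, {"dx": 0, "dy": 0, "dz": -0.4, "rx": 0, "ry": 0, "rz": 0}, {"dx": 0, "dy": 0, "dz": -0.2, "rx": 0, "ry": 0, "rz": 0}, {"dx": 0, "dy": 0, "dz": 0, "rx": 0, "ry": 0, "rz": 0}, {"dx": 0, "dy": 0, "dz": 0, "rx": 0, "ry": 0, "rz": 0}, {"dx": 0, "dy": 0, "dz": 0, "rx": 0, "ry": 0, "rz": 0}, {"dx": 0, "dy": 0, "dz": 0, "rx": 0, "ry": 0, "rz": 0}]'

```text
t: 21.65
tcp_pos: [0.5346, -0.066, 0.1091]
tool_rot: [0.213, 0.977, -0.0, 0.0]
force: [0.0, -0.0, -0.1]
finger_gap: 0.281
gripper_force: 24.6
```

Run:
```python
from h import *
print(proj("scene",[.5436,-.3089,.15]),"obs u 343.1")
s=cams.snapshot("scene");t=cams.snapshot("top");np.save("pics/scene4.npy",s);np.save("pics/top4.npy",t)
p=sensors.sense()["tcp_pos"];print(p)
print("pocket proj",(np.array(proj("scene",[.535,-.0666,.074]))-[232,170]+.5)*10,"vial axis foot",(np.array(proj("scene",[p[0],p[1],p[2]-.0243]))-[232,170]+.5)*10)
cv2.imwrite("pics/c7.png",cv2.resize(s[170:225,232:307],(750,550),interpolation=cv2.INTER_CUBIC)[...,::-1])
```

```text
(np.float64(341.16089536696103), np.float64(218.54077747102036)) obs u 343.1
[ 0.53448718 -0.06601679  0.10901177]
pocket proj [230.32399923 357.82220332] vial axis foot [226.98218516 322.6915175 ]
```

View pics/c7.png

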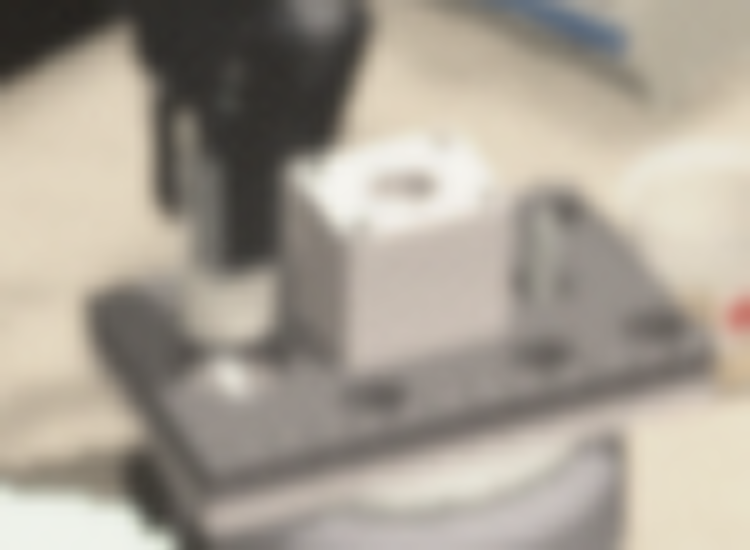

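Emit:
move_arm --targets '[{"dx": 0, "dy": 0, "dz": -0.16, "rx": 0, "ry": 0, "rz": 0}, {"dx": 0, "dy": 0, "dz": -0.16, "rx": 0, "ry": 0, "rz": 0}, {"dx": 0, "dy": 0, "dz": -0.08, "rx": 0, "ry": 0, "rz": 0}, {"dx": 0, "dy": 0, "dz": -0.08, "rx": 0, "ry": 0, "rz": 0}, {"dx": 0, "dy": 0, "dz": -0.04, "rx": 0, "ry": 0, "rz": 0}, {"dx": 0, "dy": 0, "dz": -0.04, "rx": 0, "ry": 0, "rz": 0}, {"dx": 0, "dy": 0, "dz": 0, "rx": 0, "ry": 0, "rz": 0}, {"dx": 0, "dy": 0, "dz": 0, "rx": 0, "ry": 0, "rz": 0}, {"dx": 0, "dy": 0, "dz": 0, "rx": 0, "ry": 0, "rz": 0}, {"dx": 0, "dy": 0, "dz": 0, "rx": 0, "ry": 0, "rz": 0}]'

```text
t: 23.0
tcp_pos: [0.5344, -0.066, 0.0949]
tool_rot: [0.214, 0.977, -0.0, 0.0]
force: [0.7, -0.2, 0.1]
finger_gap: 0.283
gripper_force: 24.6
```

Emit:
move_arm --targets '[{"dx": 0, "dy": 0, "dz": -0.08, "rx": 0, "ry": 0, "rz": 0}, {"dx": 0, "dy": 0, "dz": -0.08, "rx": 0, "ry": 0, "rz": 0}, {"dx": 0, "dy": 0, "dz": -0.08, "rx": 0, "ry": 0, "rz": 0}, {"dx": 0, "dy": 0, "dz": -0.06, "rx": 0, "ry": 0, "rz": 0}, {"dx": 0, "dy": 0, "dz": -0.02, "rx": 0, "ry": 0, "rz": 0}, {"dx": 0, "dy": 0, "dz": -0.02, "rx": 0, "ry": 0, "rz": 0}, {"dx": 0, "dy": 0, "dz": 0, "rx": 0, "ry": 0, "rz": 0}, {"dx": 0, "dy": 0, "dz": 0, "rx": 0, "ry": 0, "rz": 0}, {"dx": 0, "dy": 0, "dz": 0, "rx": 0, "ry": 0, "rz": 0}, {"dx": 0, "dy": 0, "dz": 0, "rx": 0, "ry": 0, "rz": 0}]'

```text
t: 24.25
tcp_pos: [0.5344, -0.066, 0.0864]
tool_rot: [0.214, 0.977, -0.0, 0.0]
force: [-0.2, -0.2, 0.4]
finger_gap: 0.28
gripper_force: 24.6
```

Emit:
move_arm --targets '[{"dx": 0, "dy": 0, "dz": -0.03, "rx": 0, "ry": 0, "rz": 0}, {"dx": 0, "dy": 0, "dz": -0.03, "rx": 0, "ry": 0, "rz": 0}, {"dx": 0, "dy": 0, "dz": 0, "rx": 0, "ry": 0, "rz": 0}, {"dx": 0, "dy": 0, "dz": 0, "rx": 0, "ry": 0, "rz": 0}, {"dx": 0, "dy": 0, "dz": 0, "rx": 0, "ry": 0, "rz": 0}, {"dx": 0, "dy": 0, "dz": 0, "rx": 0, "ry": 0, "rz": 0}, {"dx": 0, "dy": 0, "dz": 0, "rx": 0, "ry": 0, "rz": 0}, {"dx": 0, "dy": 0, "dz": 0, "rx": 0, "ry": 0, "rz": 0}, {"dx": 0, "dy": 0, "dz": 0, "rx": 0, "ry": 0, "rz": 0}, {"dx": 0, "dy": 0, "dz": 0, "rx": 0, "ry": 0, "rz": 0}]'

```text
t: 25.5
tcp_pos: [0.5345, -0.0661, 0.0862]
tool_rot: [0.213, 0.977, -0.0, 0.0]
force: [-1.8, -0.1, 10.0]
finger_gap: 0.279
gripper_force: 25.7
```

The vial is on the pocket floor (10 N contact at the expected height). I release it and rise.

Emit:
move_arm --targets '[{"dx": 0, "dy": 0, "dz": 0, "rx": 0, "ry": 0, "rz": 0}, {"dx": 0, "dy": 0, "dz": 0, "rx": 0, "ry": 0, "rz": 0}, {"dx": 0, "dy": 0, "dz": 0, "rx": 0, "ry": 0, "rz": 0}, {"dx": 0, "dy": 0, "dz": 0, "rx": 0, "ry": 0, "rz": 0}, {"dx": 0, "dy": 0, "dz": 0, "rx": 0, "ry": 0, "rz": 0}, {"dx": 0, "dy": 0, "dz": 0.3, "rx": 0, "ry": 0, "rz": 0}, {"dx": 0, "dy": 0, "dz": 0.8, "rx": 0, "ry": 0, "rz": 0}, {"dx": 0, "dy": 0, "dz": 1, "rx": 0, "ry": 0, "rz": 0}, {"dx": 0, "dy": 0, "dz": 1, "rx": 0, "ry": 0, "rz": 0}, {"dx": 0, "dy": 0, "dz": 1, "rx": 0, "ry": 0, "rz": 0}]' --claw 65

```text
t: 26.75
tcp_pos: [0.5343, -0.066, 0.1886]
tool_rot: [0.214, 0.977, -0.0, 0.0]
force: [0.0, 0.0, -1.2]
finger_gap: 0.646
gripper_force: 0.0
```

Run:
```python
from h import *
s=cams.snapshot("scene")
cv2.imwrite("pics/c8.png",cv2.resize(s[160:235,222:322],(800,600),interpolation=cv2.INTER_CUBIC)[...,::-1])
print(sensors.sense()["tcp_pos"],sensors.sense()["force"])
```

```text
[ 0.536404   -0.06654257  0.1918011 ] [0.326257   0.34751059 1.11324704]
```

View pics/c8.png

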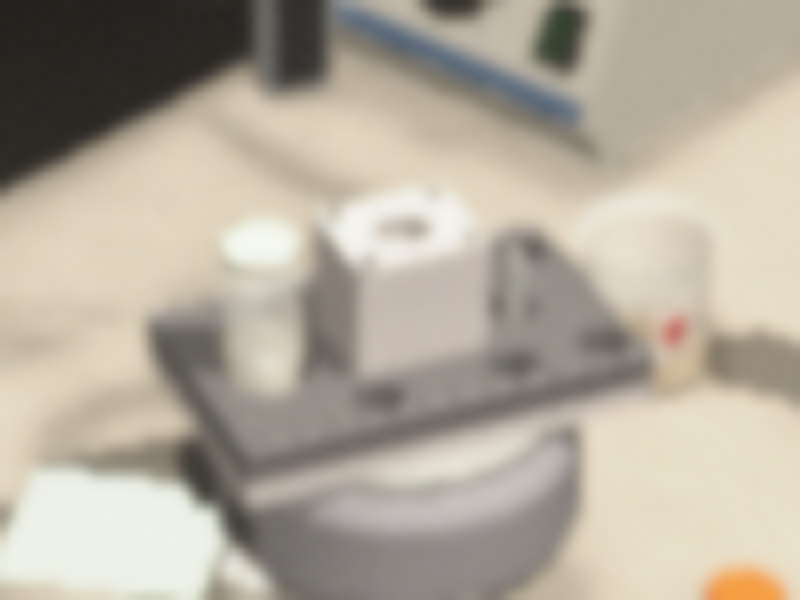

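The vial stands upright in the large pocket at (262,310), the plate is flat with the pin through its slot at (515,280), and the gripper is clear. Handing in.

```bash
python3 -c "
from h import *
print(order.sign_off())"
```

```text
the job is handed in; nothing more can be done
None
```

The plate is home on the drive head with the pin through its slot, the tall white-capped vial is standing in the large pocket and let go, and the job is handed in; no verdict came back.

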